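# Point out the next lot, the balance and the tags

### The arm

A 6-joint arm with a two-finger parallel gripper is mounted at the origin on a cart in front of the work surface, level with it; the furniture and walls round the work are solid. World frame = base frame: x ahead of the robot, y to its left, z up, the work surface at z = 0. Lengths are in mm, angles in rad, forces in N, time in s.
With the tool pointing down it reaches from about 275 to 750 mm from the base axis. Payload 10.2 kg.
Tool frame: the origin (TCP) lies at the very end of the fingers, on their centre line; the grasp point (between the pads) lies 19 mm behind it; z points along the fingers, y is the direction in which the jaws open and shut (so a half turn about z gives the same grasp; the last joint's range is limited). The gripper opens to 85 mm and grips with 20 to 120 N. Pads are 22 mm wide; open, the fingers measure 114 mm over their backs; the gripper's body (76 mm by 85 mm) begins 54 mm behind the grasp point. The pads swing forward as they close: fully open they stand 13 mm farther back than shut.
Start: joints at [-1.483, 0.313, 1.498, -0, 1.331, -0.223], TCP at [160.543, -499.857, 231.294] pointing down, gripper open.
Joint ranges: [-2.94, 2.94], [-0.97, 2.17], [0.19, 2.56], [-1.23, 4.37], [0.02, 3.11], [-2.88, 2.88]. Speed limits (rad/s): [2.39, 2.39, 3.01, 3.14, 3.14, 3.14].

### API

Orientations are given as a unit quaternion [w, x, y, z].
In Python, from rig import readout, cams, finish_job gives the robot as it stands. The module is installed in compiled form; this text tells all that it offers.
- The arm moves only by the tool carry_out, never from a script. Its argument "steps" is one flat list of numbers, 7 for each row, row after row: the shift along the tool's x, y, z in cm, then the turn, a rotation vector about the tool's x, y, z in units of 5 degrees (1.0 is 5 degrees), then the opening, from -1 (shut) to 1 (fully open), so that 0 is half open. In form: [x, y, z, ax, ay, az, hand, x, y, z, ax, ay, az, hand, ...]. A call has 1 to 20 rows; each row shifts and turns the commanded pose from where the row before left it, along the tool's axes as they then stand; what a row does not reach is not made up. A row lasts 1/12 s, in which the tool goes at most 41.7 mm and 7.16 degrees, less where a joint would pass 70% of its speed; a pose out of reach is approached as far as the arm can. A call with a gripper value outside its range is refused whole. The fingers move at their own pace and stop on an object; "grip_force" is the grip in N (left out, the last holds). Time passes only in rows, so rows that do not move let the fingers close. It gives the time, the measured TCP pose, the force and the opening at its end, in the units of the state.
- readout.sense(): the state, without advancing time (a new reading comes with each control period).
- cams.capture(name): name is "scene" or "top" or "wrist"; returns the picture (384x512x3 uint8, red, green, blue); there is no depth.
- cams.calibration(name): a dict with "fx", "fy", "cx", "cy" (pixels), "R" (3x3) and "t" (3): a world point X has camera coordinates R X + t; the wrist camera has in their place "T_tool_cam" (4x4, takes a point from camera to tool coordinates, whose origin is the TCP and whose axes are the flange's). Camera axes: x right, y down, z forward; pixel columns grow to the right and rows downward; lengths in mm; the calibration is good to about 2 mm. A picture is of the moment at which its call begins: read the wrist's pose just before it. calibration takes no time and is no camera call.
- finish_job(): hands the job in, once; it reports no verdict.
The state is a dict: "time_s": time; "joints": joint angles; "dq": joint speeds; "tau": joint torques, N m; "eef_pos": TCP position; "ee_rot": TCP orientation; "force": force on the tool from outside, world axes, zero at the start; "wrist_torque": the same for the moment, N m; "grip_width": opening from 0.0 (shut) to 1.0 (fully open).
Only numpy, scipy, OpenCV 4.12 (cv2) and the standard library are available. Lean on these libraries where they do the work, as an engineer would, in place of code of your own. Each camera call takes 0.05 s, during which the arm holds its last target.

### The job

Show the clerk across the bench what to do next by pointing with the fingertips at three things in turn: the long narrow one of the three parcels in front of you, then the balance with its clear lid, and last the bundle of card tags, each time just over its middle and a few centimetres clear of it, staying about two seconds before moving on. Touch none of the parcels, the balance or the small things in front of them, lift your hand well clear between points, and point at no other parcel or small thing on the way. Finish while still pointing at the tags.

Things in the scene. Friction and masses are not known exactly. Their poses are not given: they have to be found in the camera images.
- long_parcel: the parcel to weigh: the long narrow one of three flat brown paper parcels that lie side by side in any order in the middle of the worktop, straight ahead of the robot (the parcels at the far right, behind the white paper, are no part of the job); 194 x 85 mm, 11 mm high. Origin at the centre of its underside, x along its length, z up.
- square_parcel: another parcel, almost square, 132 (x) x 119 (y) x 14 mm high; not to be pointed at. Origin at the centre of its underside, z up.
- wide_parcel: another parcel, short and wide, 144 (x) x 111 (y) x 16 mm high; not to be pointed at. Origin at the centre of its underside, z up.
- balance_lid (a point): the middle of the top of the balance's closed lid, 136 mm above the worktop. The balance is a pale bench balance about 250 (along world x) x 191 mm that stands fixed to the left of the parcels. Its clear flat lid, about 160 x 170 mm, covers a clear-walled chamber round the pan; lid and walls are hard to see in a picture: keep above them. The balance does not move.
- balance: the balance itself, with its lid: 262 x 191 mm, 136 mm high; fixed. Origin at the centre of its underside; its x axis points towards the robot.
- tag_bundle: a bundle of card tags, a flat buff-coloured stack 31 (x) x 61 (y) x 10 mm high, one of three small things that lie in any order in a row nearer the robot than the parcels. Origin at the centre of its underside, z up.
- touchstone: a black stone slab 40 (x) x 64 (y) x 11 mm high, another of the three small things; not to be pointed at. Origin at the centre of its underside, z up.
- padlock: a brass padlock lying flat, 60 (x, shackle to +x) x 42 (y) x 14 mm high, another of the three small things; not to be pointed at. Origin at the centre of its underside, z up.
There are look-alikes about, which are no part of the job. What is shaped like the tag_bundle but turquoise is not meant. What is shaped like the long_parcel but green is not meant.

How it is judged:
By the outcome, as a careful person would: the job done as asked, in the order asked, and still so for the second after the job is handed in, with the robot touching nothing.
It also fails if it takes over 48 s, if anything falls off the work surface, if the arm or the gripper's body presses on something with over 40 N, if the wrist force passes 120 N, or if a joint passes its speed limit or range.

## Working session

There is one attempt and no reset: what is moved stays moved. The work goes in short steps, Python scripts to look and compute and a tool call to move; the robot and the scene stay as the last step left them, time stands still between calls to the robot, and variables do not carry over. Pictures are saved under pics/ and viewed, and the job is handed in when it is done.

Besides the shell and the picture viewer there is one more tool, called after "Request:" by a JSON object that holds its "name" and its "arguments", one argument or row to a line. carry_out: Moves the arm, as the interface text tells. Its arguments: {"type":"object","properties":{"steps":{"type":"array","items":{"type":"number"}},"grip_force":{"type":"number"}},"required":["steps"]}

```bash
mkdir -p pics; python3 - <<'E'
from rig import readout,cams
import cv2
for n in("scene","top"):
    im=cams.capture(n); cv2.imwrite(f"pics/{n}0.png",cv2.cvtColor(im,cv2.COLOR_RGB2BGR))
    c=cams.calibration(n); print(n,{k:(v if not hasattr(v,'tolist') else v.tolist()) for k,v in c.items()})
print(readout.sense())
print(cams.calibration("wrist"))
E
```

```text
scene {'fx': 355.65565746675895, 'fy': 355.65565746675895, 'cx': 253.44298319483067, 'cy': 192.00585990931887, 'R': [[-0.8508365417792898, -0.5251550769898052, -0.01700953511683045], [-0.30439736913314197, 0.5190430238309216, -0.7987093220172626], [0.4282749360374486, -0.6743934196923076, -0.6014765952535761]], 't': [409.6680217461907, 295.87152725121155, 755.3767889312633]}
top {'fx': 355.3640601704814, 'fy': 355.3640601704814, 'cx': 247.51722485016919, 'cy': 190.39965793927047, 'R': [[-0.027583718601172924, -0.9995575847333367, -0.011125343598751397], [-0.9928984373098911, 0.02868499865878778, -0.11545503037772592], [0.11572308177588243, 0.007861657204706801, -0.9932504028140577]], 't': [-42.98199362046906, 521.0584606186721, 998.1099571541885]}
{'time_s': 0.1, 'joints': array([-1.48338557e+00,  3.13363604e-01,  1.49836998e+00, -2.46526455e-06,
        1.33103724e+00, -2.23385341e-01]), 'dq': array([ 0.000662  , -0.00226896, -0.00512926,  0.00166786,  0.00295599,
        0.00073537]), 'tau': array([ 3.69972709e-03, -4.12897038e+01, -2.60137957e+01, -7.98929204e-05,
        3.05663190e-03, -1.05768844e-06]), 'eef_pos': array([ 160.52711537, -499.6002999 ,  230.80455279]), 'ee_rot': array([-5.87807353e-04,  9.87949785e-01,  1.54773629e-01,  3.88251441e-05]), 'force': array([-0.40008722, -0.42578819,  0.32470801]), 'wrist_torque': array([ 0.03714983, -0.03060994, -0.01859524]), 'grip_width': 0.9992256759594248}
{'fx': 297.42296446562943, 'fy': 297.42296446562943, 'cx': 254.21730078979542, 'cy': 189.29232230364033, 'T_tool_cam': array([[ 1.55334678e-03, -9.65538358e-01, -2.60256156e-01,
         6.52292718e+01],
       [ 9.99998784e-01,  1.53488318e-03,  2.74177240e-04,
         6.51540881e-01],
       [ 1.34734153e-04, -2.60256265e-01,  9.65539568e-01,
        -1.42289556e+02],
       [ 0.00000000e+00,  0.00000000e+00,  0.00000000e+00,
         1.00000000e+00]])}
```

View pics/scene0.png

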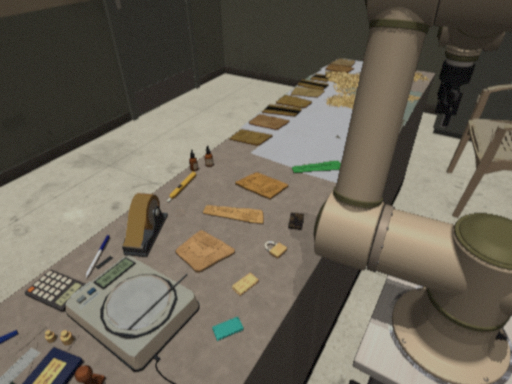

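View pics/top0.png

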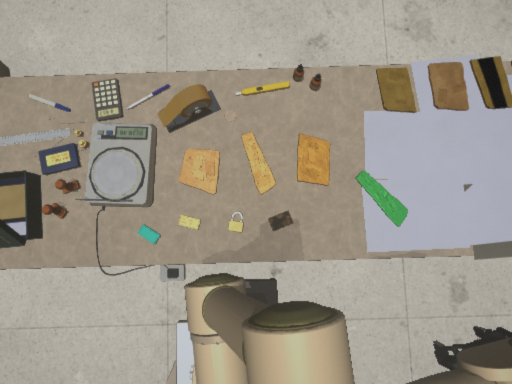

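```bash
cat > h.py <<'E'
import numpy as np,cv2
from rig import readout,cams
def ray(c,u,v,z):
    R=np.array(c["R"]);t=np.array(c["t"]);o=-R.T@t
    d=R.T@np.array([(u-c["cx"])/c["fx"],(v-c["cy"])/c["fy"],1]);return o+d*(z-o[2])/d[2]
def proj(c,X):
    p=np.array(c["R"])@np.array(X,float)+np.array(c["t"]);return np.array([c["fx"]*p[0]/p[2]+c["cx"],c["fy"]*p[1]/p[2]+c["cy"]])
E
python3 - <<'E'
import cv2,numpy as np
from h import *
im=cv2.imread("pics/top0.png");c=cams.calibration("top")
hsv=cv2.cvtColor(im,cv2.COLOR_BGR2HSV)
def rep(name,m,z,roi):
    x0,y0,x1,y1=roi;mm=np.zeros_like(m);mm[y0:y1,x0:x1]=m[y0:y1,x0:x1]
    mm=cv2.morphologyEx(mm,cv2.MORPH_CLOSE,np.ones((3,3)))
    cs,_=cv2.findContours(mm,cv2.RETR_EXTERNAL,cv2.CHAIN_APPROX_NONE)
    k=max(cs,key=cv2.contourArea)
    P=np.array([ray(c,*p[0],z)[:2] for p in k],np.float32)
    r=cv2.minAreaRect(P);print(name,np.round(r[0]),np.round(r[1]),round(r[2]),cv2.boundingRect(k))
br=cv2.inRange(hsv,(8,110,120),(24,255,255))
rep("left",br,11,(175,140,225,200));rep("mid",br,11,(235,125,280,200));rep("right",br,11,(290,125,340,195))
ye=cv2.inRange(hsv,(18,80,120),(35,255,255))
rep("tags",ye,10,(172,208,206,235));rep("lock",ye,10,(222,205,250,238))
rep("turq",cv2.inRange(hsv,(80,100,60),(100,255,255)),10,(130,215,170,250))
rep("green",cv2.inRange(hsv,(45,100,60),(75,255,255)),10,(340,160,420,240))
sc=cv2.imread("pics/scene0.png")
a=cv2.resize(im[110:250,70:350],None,fx=2.8,fy=2.8,interpolation=cv2.INTER_CUBIC);cv2.imwrite("pics/a.png",a)
b=cv2.resize(sc[230:370,50:290],None,fx=3.3,fy=3.3,interpolation=cv2.INTER_CUBIC);cv2.imwrite("pics/b.png",b)
E
```

```text
left [588.  85.] [113. 128.] 81 (179, 149, 40, 45)
mid [607. -87.] [186.  57.] 20 (241, 132, 35, 62)
right [ 611. -255.] [ 95. 152.] 85 (297, 133, 33, 53)
tags [435. 116.] [62. 31.] 75 (178, 215, 23, 15)
lock [419. -18.] [41. 29.] 88 (228, 221, 15, 11)
turq [403. 235.] [59. 30.] 57 (138, 225, 22, 19)
green [ 492. -449.] [185.  53.] 42 (356, 171, 52, 55)
```

View pics/a.png

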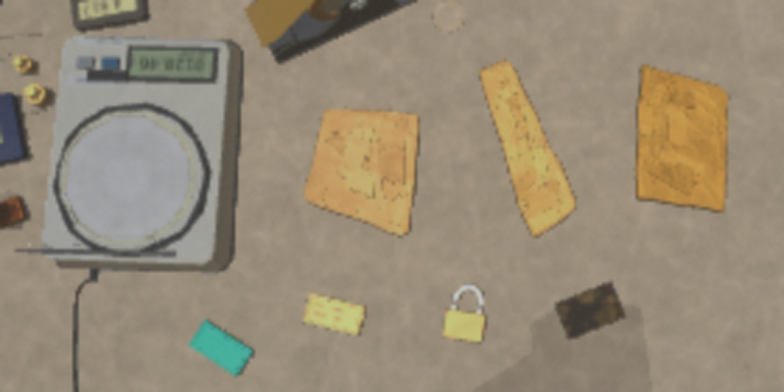

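View pics/b.png

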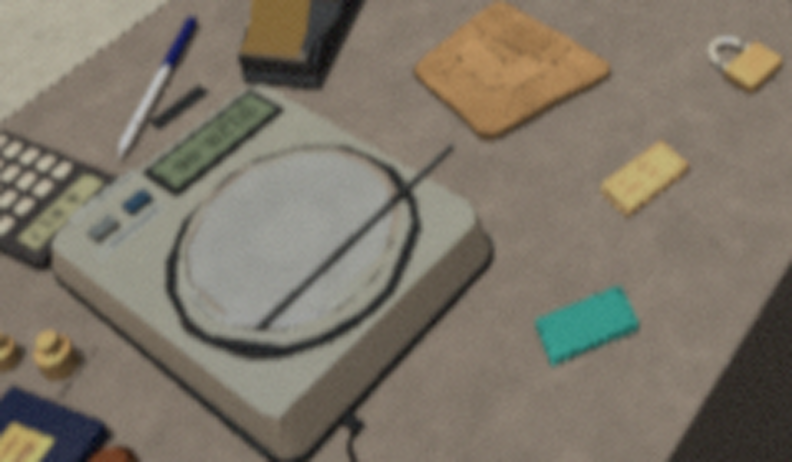

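```bash
python3 - <<'E'
from h import *
ct=cams.calibration("top");cs=cams.calibration("scene")
def P(c): return c["fx"]*0+np.array([[c["fx"],0,c["cx"]],[0,c["fy"],c["cy"]],[0,0,1]])@np.c_[np.array(c["R"]),np.array(c["t"])]
def tri(a,b):
    X=cv2.triangulatePoints(P(ct),P(cs),np.array(a,float).reshape(2,1),np.array(b,float).reshape(2,1)).ravel();X=X[:3]/X[3]
    print(np.round(X),proj(ct,X)-a,proj(cs,X)-b);return X
f=lambda u,v:(70+u/2.8-.3,110+v/2.8-.3); g=lambda u,v:(50+u/3.3-.3,230+v/3.3-.3)
A=tri(f(17,250),g(262,327));B=tri(f(175,253),g(452,148))
print("len",np.linalg.norm(A-B))
pan=tri(f(131,178),g(293,245))
# front/back edges of housing
for nm,a,b in(("nearR",f(222,269),g(489,245)),("farR",f(238,42),g(258,92)),("farL",f(66,42),g(62,240)),("nearL",f(55,265),g(290,450))):print(nm);tri(a,b)
# expected lid outline
for s in(85,80):print(s)
print("touchstone",ray(ct,*f(590,310),11),"cable",ray(ct,*f(95,270),0))
for n,X in(("long",(607,-87,11)),("tags",(435,116,10))):print(n,proj(cs,X))
E
```

```text
[497. 389. 133.] [0.25258841 0.35617457] [-0.63111744 -0.15642729]
[490. 242. 131.] [0.22925741 0.35959589] [-0.53889624 -0.10479296]
len 147.18334475200527
[576. 313.  56.] [0.16937946 0.23998769] [-0.38298039 -0.0931302 ]
nearR
[484. 230.  23.] [-0.07809842 -0.1268906 ] [0.19089923 0.03261515]
farR
[726. 214.  23.] [-0.00014159 -0.00019015] [2.68040716e-04 7.21401773e-05]
farL
[721. 386.  46.] [0.77326661 0.94208327] [-1.57047529 -0.51750535]
nearL
[492. 402.  28.] [-0.01729539 -0.02519683] [0.04531635 0.01025027]
85
80
touchstone [ 431.02740831 -150.95459817   11.        ] cable [488.38654304 371.91880898   0.        ]
long [233.02173064 211.05146726]
tags [244.51087638 281.46836671]
```

```bash
cat >> h.py <<'E'
from scipy.spatial.transform import Rotation as Ro
def togo(X):
    s=readout.sense();w,x,y,z=s["ee_rot"];R=Ro.from_quat([x,y,z,w]);p=s["eef_pos"]
    return np.round(R.inv().apply(np.array(X,float)-p)/10,2),np.round(p,1),round(s["time_s"],2)
E
python3 - <<'E'
from h import *
print(togo((607,-87,250)))
s=readout.sense();w,x,y,z=s["ee_rot"];Ri=Ro.from_quat([x,y,z,w]).inv()
for a,b in(((607,-87,250),(490,-60,260)),((490,-60,260),(490,170,280)),((490,170,280),(575,314,290)),((607,-87,250),(490,60,270)),((575,314,290),(435,116,250))):print(a,b,np.round(Ri.apply(np.subtract(b,a))/10,2))
E
```

```text
(array([ 55.13, -25.63,  -1.88]), array([ 160.5, -499.6,  230.8]), 0.1)
(607, -87, 250) (490, -60, 260) [-10.31  -6.15  -1.  ]
(490, -60, 260) (490, 170, 280) [  7.03 -21.9   -1.97]
(490, 170, 280) (575, 314, 290) [ 12.5  -11.11  -0.98]
(607, -87, 250) (490, 60, 270) [ -6.64 -17.58  -1.98]
(575, 314, 290) (435, 116, 250) [-19.39  14.57   3.98]
```

Top-view candidates:
- **Long parcel:** brown narrow at (258,162), brown squarish at (200,170), brown wide at (313,160), green at (382,198). I choose (258,162).
- **Tags:** buff stack at (189,222), turquoise at (149,234), padlock at (236,224), black stone at (281,221). I choose (189,222).

The crop shows these clearly. The lid's dark front bar triangulates to z≈132 and the pan centre to (576,313), so I take the lid middle as (575,314,136).

Request:
{"name": "carry_out", "arguments": {
  "steps": [0,0,-1,0,0,0,-1,1.5,-0.7,-1,0,0,0,-1,3,-1.4,0,0,0,0,-1,3,-1.4,0,0,0,0,-1,3,-1.4,0,0,0,0,-1,3,-1.4,0,0,0,0,-1,3,-1.4,0,0,0,0,-1,3,-1.4,0,0,0,0,-1,3,-1.4,0,0,0,0,-1,3,-1.4,0,0,0,0,-1,3,-1.4,0,0,0,0,-1,3,-1.4,0,0,0,0,-1,3,-1.4,0,0,0,0,-1,3,-1.4,0,0,0,0,-1,3,-1.4,0,0,0,0,-1,3,-1.4,0,0,0,0,-1,3,-1.4,0,0,0,0,-1,3,-1.4,0,0,0,0,-1,3,-1.4,0,0,0,0,-1,1.5,-0.7,0,0,0,0,-1],
  "grip_force": 20
}}

```text
time_s: 1.77
eef_pos: [599.4, -92.1, 251.6]
ee_rot: [-0.0, 0.988, 0.156, 0.0]
force: [-1.0, 0.1, -0.5]
grip_width: 0.002
```

```bash
python3 - <<'E'
from h import *
print(togo((607,-87,48)),readout.sense()["grip_width"],readout.sense()["joints"])
s=readout.sense();im=cams.capture("wrist");cv2.imwrite("pics/w1.png",cv2.cvtColor(im,cv2.COLOR_RGB2BGR))
c=cams.calibration("wrist");T=c["T_tool_cam"];w,x,y,z=s["ee_rot"];R=Ro.from_quat([x,y,z,w]).as_matrix()
Rc=R@T[:3,:3];oc=R@T[:3,3]+s["eef_pos"];c["R"]=Rc.T;c["t"]=-Rc.T@oc
m=cv2.inRange(cv2.cvtColor(im,cv2.COLOR_RGB2HSV),(8,110,120),(24,255,255));cs,_=cv2.findContours(cv2.morphologyEx(m,cv2.MORPH_CLOSE,np.ones((5,5))),cv2.RETR_EXTERNAL,cv2.CHAIN_APPROX_NONE)
for k in cs:
    if cv2.contourArea(k)>800:
        r=cv2.minAreaRect(np.array([ray(c,*p[0],11)[:2] for p in k],np.float32));print(cv2.boundingRect(k),r)
E
```

```text
(array([ 0.87, -0.24, 20.36]), array([599.4, -92.1, 251.6]), 1.77) 0.0018845759605683877 [-3.45710977e-01  4.84271234e-01  1.19758496e+00  6.91420272e-04
  1.45947380e+00  9.11993377e-01]
(51, 208, 48, 38) ((435.781982421875, 113.7882080078125), (59.88520050048828, 31.835058212280273), 74.43216705322266)
(333, 125, 89, 126) ((610.7210693359375, -255.46266174316406), (94.13736724853516, 152.17520141601562), 85.63494873046875)
(234, 77, 38, 117) ((627.1871337890625, -82.53239440917969), (147.32943725585938, 45.356666564941406), 14.894524574279785)
(67, 66, 109, 123) ((587.1663818359375, 84.55066680908203), (114.35084533691406, 129.47677612304688), 82.23407745361328)
```

View pics/w1.png

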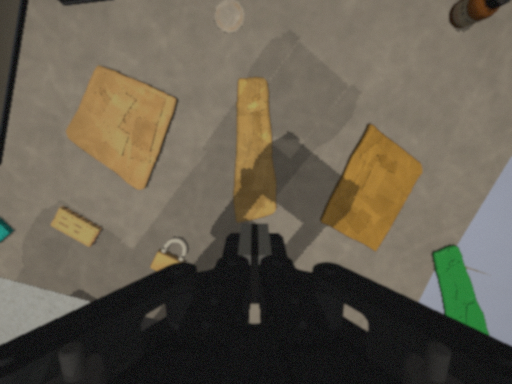

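The wrist view shows the long parcel (cols 234-275, rows 77-220) ahead of the shut fingertips. The tags and both other parcels agree with the top view to 2-3 mm. The long parcel's wrist outline is cut short by shadow, so I keep the top-view middle for it. Now descend and dwell.

Request:
{"name": "carry_out", "arguments": {
  "steps": [0.4,-0.1,1,0,0,0,-1,0.4,-0.1,2,0,0,0,-1,0,0,2.5,0,0,0,-1,0,0,2.5,0,0,0,-1,0,0,2.5,0,0,0,-1,0,0,2.5,0,0,0,-1,0,0,2.5,0,0,0,-1,0,0,2,0,0,0,-1,0,0,1.5,0,0,0,-1,0,0,1,0,0,0,-1,0,0,0,0,0,0,-1,0,0,0,0,0,0,-1]
}}

```text
time_s: 2.82
eef_pos: [604.5, -90.9, 51.6]
ee_rot: [0.0, 0.988, 0.155, -0.0]
force: [0.9, 0.5, -0.6]
grip_width: 0.002
```

```bash
python3 - <<'E'
from h import *
print(togo((607,-87,48)))
im=cams.capture("scene")
cv2.imwrite("pics/s1.png",cv2.resize(cv2.cvtColor(im,cv2.COLOR_RGB2BGR)[130:330,130:330],None,fx=3,fy=3))
E
```

```text
(array([ 0.36, -0.29,  0.36]), array([604.5, -90.9,  51.6]), 2.82)
```

View pics/s1.png

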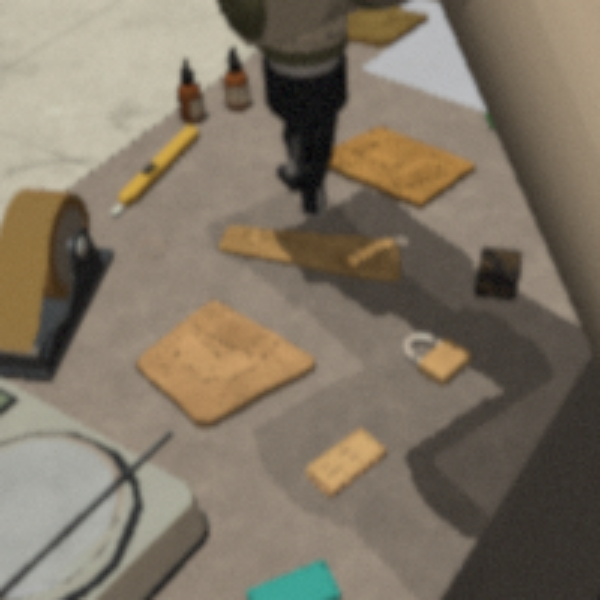

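The fingertips hang over the parcel's middle: tips at crop (315,212), parcel middle at about (312,252). A few mm of trim, then hold.

Request:
{"name": "carry_out", "arguments": {
  "steps": [0.3,-0.3,0.3,0,0,0,-1,0,0,0,0,0,0,-1,0,0,0,0,0,0,-1,0,0,0,0,0,0,-1,0,0,0,0,0,0,-1,0,0,0,0,0,0,-1,0,0,0,0,0,0,-1,0,0,0,0,0,0,-1,0,0,0,0,0,0,-1,0,0,0,0,0,0,-1,0,0,0,0,0,0,-1,0,0,0,0,0,0,-1,0,0,0,0,0,0,-1,0,0,0,0,0,0,-1,0,0,0,0,0,0,-1,0,0,0,0,0,0,-1,0,0,0,0,0,0,-1,0,0,0,0,0,0,-1,0,0,0,0,0,0,-1,0,0,0,0,0,0,-1]
}}

```text
time_s: 4.53
eef_pos: [606.6, -86.7, 48.3]
ee_rot: [0.0, 0.988, 0.155, -0.0]
force: [-0.5, -0.2, 0.4]
grip_width: -0.001
```

Request:
{"name": "carry_out", "arguments": {
  "steps": [0,0,0,0,0,0,-1,0,0,0,0,0,0,-1,0,0,0,0,0,0,-1,0,0,0,0,0,0,-1,0,0,0,0,0,0,-1,0,0,0,0,0,0,-1]
}}

```text
time_s: 5.03
eef_pos: [606.6, -86.6, 48.3]
ee_rot: [-0.0, 0.988, 0.155, 0.0]
force: [-0.2, -0.0, 0.6]
grip_width: 0.004
```

Request:
{"name": "carry_out", "arguments": {
  "steps": [0,0,-1,0,0,0,-1,0,0,-2.5,0,0,0,-1,0,0,-2.5,0,0,0,-1,0,0,-2.5,0,0,0,-1,0,0,-2.5,0,0,0,-1,0,0,-2.5,0,0,0,-1,0,0,-2.5,0,0,0,-1,0,0,-2.5,0,0,0,-1,0,0,-2.5,0,0,0,-1,0,0,-2.5,0,0,0,-1,-2,-1.2,0,0,0,0,-1,-2,-1.2,0,0,0,0,-1,-2,-1.2,0,0,0,0,-1,-2,-1.2,0,0,0,0,-1,-2,-1.2,0,0,0,0,-1]
}}

```text
time_s: 6.28
eef_pos: [491.7, -59.8, 284.0]
ee_rot: [0.0, 0.988, 0.155, 0.0]
force: [0.3, -0.5, 0.8]
grip_width: 0.001
```

Request:
{"name": "carry_out", "arguments": {
  "steps": [0.7,-2.2,-0.2,0,0,0,-1,0.7,-2.2,-0.2,0,0,0,-1,0.7,-2.2,-0.2,0,0,0,-1,0.7,-2.2,-0.2,0,0,0,-1,0.7,-2.2,-0.2,0,0,0,-1,0.7,-2.2,-0.2,0,0,0,-1,0.7,-2.2,-0.2,0,0,0,-1,0.7,-2.2,-0.2,0,0,0,-1,0.7,-2.2,-0.2,0,0,0,-1,0.7,-2.2,-0.2,0,0,0,-1,2.1,-1.8,0,0,0,0,-1,2.1,-1.8,0,0,0,0,-1,2.1,-1.8,0,0,0,0,-1,2.1,-1.8,0,0,0,0,-1,2.1,-1.8,0,0,0,0,-1,2.1,-1.8,0,0,0,0,-1,0,0,0,0,0,0,-1]
}}

```text
time_s: 7.7
eef_pos: [580.0, 315.2, 302.0]
ee_rot: [-0.0, 0.988, 0.156, -0.001]
force: [0.3, 0.4, -0.5]
grip_width: 0.002
```

```bash
python3 - <<'E'
from h import *
print(togo((575,314,176)),readout.sense()["joints"])
s=readout.sense();im=cams.capture("wrist");cv2.imwrite("pics/w2.png",cv2.cvtColor(im,cv2.COLOR_RGB2BGR))
E
```

```text
(array([-0.5 , -0.03, 12.6 ]), array([580. , 315.2, 302. ]), 7.7) [3.20419976e-01 6.07871109e-01 8.75749326e-01 8.19495221e-04
 1.65903028e+00 1.57795496e+00]
```

View pics/w2.png

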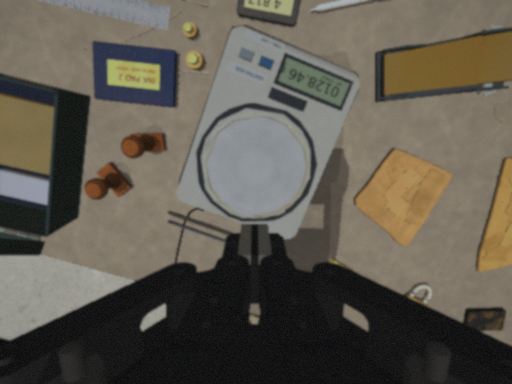

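The wrist view shows the balance with its pan at (256,163). The lid's near bar is at about (200,225), partly hidden by the fingers, and there is a dark hinge bar at (288,98). I'll use the hinge to check the lid middle.

```bash
python3 - <<'E'
from h import *
s=readout.sense()
c=cams.calibration("wrist");T=c["T_tool_cam"];w,x,y,z=s["ee_rot"];R=Ro.from_quat([x,y,z,w]).as_matrix()
Rc=R@T[:3,:3];oc=R@T[:3,3]+s["eef_pos"];c["R"]=Rc.T;c["t"]=-Rc.T@oc
ct=cams.calibration("top");cs=cams.calibration("scene")
P=lambda c:np.array([[c["fx"],0,c["cx"]],[0,c["fy"],c["cy"]],[0,0,1]])@np.c_[np.array(c["R"]),np.array(c["t"])]
def tri(ca,a,cb,b):
    X=cv2.triangulatePoints(P(ca),P(cb),np.array(a,float).reshape(2,1),np.array(b,float).reshape(2,1)).ravel();X=X[:3]/X[3]
    print(np.round(X),proj(ca,X)-a,proj(cb,X)-b)
hs=(50+180/3.3-.3,230+107/3.3-.3); ht=(70+108/2.8-.3,110+75/2.8-.3)
tri(cs,hs,c,(288,98)); tri(ct,ht,c,(288,98)); tri(ct,ht,cs,hs)
print("lidmid at 136 in wrist, corners");
print(proj(c,(575,314,136)),[np.round(proj(c,(575+a,314+b,136))) for a in(-80,80) for b in(-85,85)])
print("near bar left end tri");tri(ct,(75.8,199),c,(169,212))
print("pan",ray(c,256,163,56),"pan bottom ring")
E
```

```text
[663. 305. 130.] [ 0.26152514 -0.13242188] [-0.73476709 -0.62553781]
[661. 305. 139.] [ 0.06575639 -0.16280218] [-0.44689921  0.46510153]
[662. 307. 133.] [0.31326564 0.40066944] [-0.61703912 -0.18486175]
lidmid at 136 in wrist, corners
[251.8666733  176.48466244] [array([301., 263.]), array([157., 220.]), array([355., 129.]), array([194.,  74.])]
near bar left end tri
[500. 394. 121.] [ 0.7461687  -0.43293554] [-2.81805305  0.87927361]
pan [576.73024976 309.47878869  56.        ] pan bottom ring
```

Hinge (662,306) and front bar (493,315), both at z≈133, put the lid middle at (577,311), which agrees with the pan at (577,310-313). Descend to 40 mm above the lid and hold.

Request:
{"name": "carry_out", "arguments": {
  "steps": [-0.4,0.2,1,0,0,0,-1,0,0,2,0,0,0,-1,0,0,2,0,0,0,-1,0,0,2,0,0,0,-1,0,0,2,0,0,0,-1,0,0,1.6,0,0,0,-1,0,0,1.2,0,0,0,-1,0,0,0.8,0,0,0,-1,0,0,0,0,0,0,-1,0,0,0,0,0,0,-1,0,0,0,0,0,0,-1]
}}

```text
time_s: 8.67
eef_pos: [576.4, 308.9, 178.8]
ee_rot: [-0.0, 0.988, 0.155, 0.001]
force: [1.0, 0.2, 0.5]
grip_width: 0.002
```

Request:
{"name": "carry_out", "arguments": {
  "steps": [0,0,0,0,0,0,-1,0,0,0,0,0,0,-1,0,0,0,0,0,0,-1,0,0,0,0,0,0,-1,0,0,0,0,0,0,-1,0,0,0,0,0,0,-1,0,0,0,0,0,0,-1,0,0,0,0,0,0,-1,0,0,0,0,0,0,-1,0,0,0,0,0,0,-1,0,0,0,0,0,0,-1,0,0,0,0,0,0,-1,0,0,0,0,0,0,-1,0,0,0,0,0,0,-1,0,0,0,0,0,0,-1,0,0,0,0,0,0,-1,0,0,0,0,0,0,-1,0,0,0,0,0,0,-1,0,0,0,0,0,0,-1,0,0,0,0,0,0,-1]
}}

```text
time_s: 10.33
eef_pos: [576.1, 309.0, 177.3]
ee_rot: [0.0, 0.988, 0.155, 0.0]
force: [0.9, -0.4, -0.4]
grip_width: 0.0
```

```bash
python3 - <<'E'
from h import *
print(togo((577,311,176)))
for n in("scene",):
    im=cams.capture(n);cv2.imwrite("pics/s2.png",cv2.resize(cv2.cvtColor(im,cv2.COLOR_RGB2BGR)[180:380,30:290],None,fx=3,fy=3))
E
```

```text
(array([ 0.15, -0.17,  0.13]), array([576.1, 309. , 177.3]), 10.33)
```

View pics/s2.png

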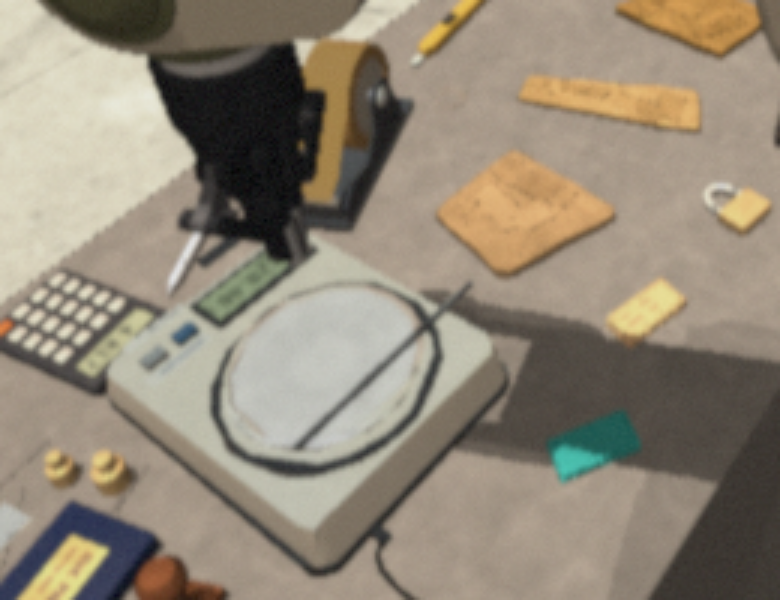

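The tips hang above the pan centre, and the front bar and all other objects are undisturbed. A little more hold, then lift and cross to the tags.

Request:
{"name": "carry_out", "arguments": {
  "steps": [0,0,0,0,0,0,-1,0,0,0,0,0,0,-1,0,0,0,0,0,0,-1,0,0,0,0,0,0,-1,0,0,0,0,0,0,-1,0,0,-1,0,0,0,-1,0,0,-2,0,0,0,-1,0,0,-2.5,0,0,0,-1,0,0,-2.5,0,0,0,-1,0,0,-2.5,0,0,0,-1,0,0,-1.5,0,0,0,-1]
}}

```text
time_s: 11.3
eef_pos: [576.3, 309.1, 301.4]
ee_rot: [-0.0, 0.988, 0.155, 0.002]
force: [-0.5, 0.2, 0.5]
grip_width: -0.001
```

Request:
{"name": "carry_out", "arguments": {
  "steps": [-1.6,1.2,0,0,0,0,-1,-1.6,1.2,0,0,0,0,-1,-1.6,1.2,0,0,0,0,-1,-1.6,1.2,0,0,0,0,-1,-1.6,1.2,0,0,0,0,-1,-1.6,1.2,0,0,0,0,-1,-1.6,1.2,0,0,0,0,-1,-1.6,1.2,0,0,0,0,-1,-1.6,1.2,0,0,0,0,-1,-1.6,1.2,0,0,0,0,-1,-1.6,1.2,0,0,0,0,-1,-1.6,1.2,0,0,0,0,-1,0,0,0,0,0,0,-1,0,0,0,0,0,0,-1]
}}

```text
time_s: 12.47
eef_pos: [437.3, 112.8, 298.3]
ee_rot: [0.0, 0.988, 0.154, 0.001]
force: [-0.0, 0.5, -0.1]
grip_width: 0.002
```

```bash
python3 - <<'E'
from h import *
print(togo((435.5,115,46)))
E
```

```text
(array([-0.15, -0.27, 25.23]), array([437.3, 112.8, 298.3]), 12.47)
```

Request:
{"name": "carry_out", "arguments": {
  "steps": [-0.1,-0.3,1.2,0,0,0,-1,0,0,2.5,0,0,0,-1,0,0,2.5,0,0,0,-1,0,0,2.5,0,0,0,-1,0,0,2.5,0,0,0,-1,0,0,2.5,0,0,0,-1,0,0,2.5,0,0,0,-1,0,0,2.5,0,0,0,-1,0,0,2.5,0,0,0,-1,0,0,2,0,0,0,-1,0,0,1.2,0,0,0,-1,0,0,0.8,0,0,0,-1,0,0,0,0,0,0,-1,0,0,0,0,0,0,-1]
}}

```text
time_s: 13.63
eef_pos: [436.0, 116.0, 45.6]
ee_rot: [0.0, 0.988, 0.155, 0.0]
force: [-0.7, -0.0, 0.5]
grip_width: -0.002
```

Request:
{"name": "carry_out", "arguments": {
  "steps": [0,0,0,0,0,0,-1,0,0,0,0,0,0,-1,0,0,0,0,0,0,-1,0,0,0,0,0,0,-1,0,0,0,0,0,0,-1,0,0,0,0,0,0,-1,0,0,0,0,0,0,-1,0,0,0,0,0,0,-1,0,0,0,0,0,0,-1,0,0,0,0,0,0,-1,0,0,0,0,0,0,-1,0,0,0,0,0,0,-1,0,0,0,0,0,0,-1,0,0,0,0,0,0,-1,0,0,0,0,0,0,-1,0,0,0,0,0,0,-1,0,0,0,0,0,0,-1,0,0,0,0,0,0,-1,0,0,0,0,0,0,-1,0,0,0,0,0,0,-1]
}}

```text
time_s: 15.3
eef_pos: [435.5, 115.7, 45.3]
ee_rot: [-0.0, 0.988, 0.155, -0.0]
force: [0.5, -0.5, -0.3]
grip_width: 0.001
```

```bash
python3 - <<'E'
from h import *
print(togo((435.5,115,46)))
im=cams.capture("scene");cv2.imwrite("pics/s3.png",cv2.resize(cv2.cvtColor(im,cv2.COLOR_RGB2BGR)[170:370,70:330],None,fx=3,fy=3))
E
```

```text
(array([-0.02,  0.07, -0.07]), array([435.5, 115.7,  45.3]), 15.3)
```

View pics/s3.png

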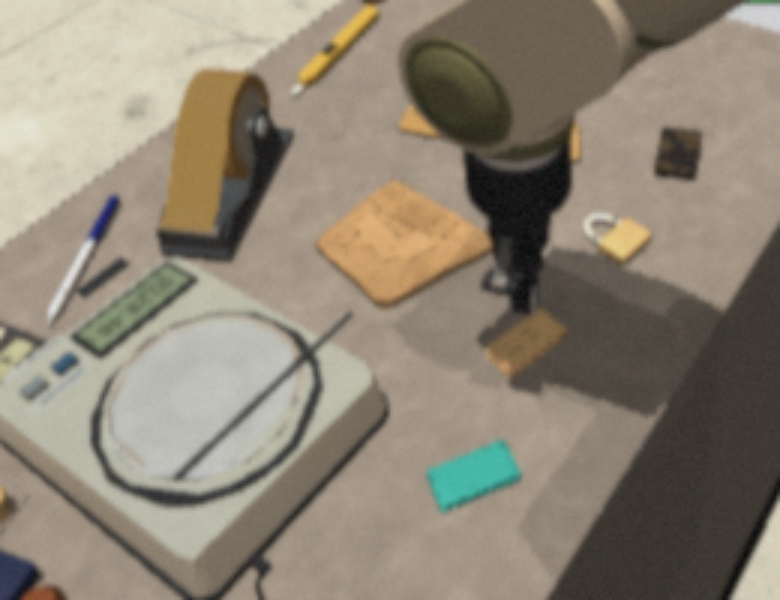

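The tips (525,308) hang just over the middle of the tag bundle (525,342), with clear space between. Hold a little longer to pass two seconds, then hand in.

Request:
{"name": "carry_out", "arguments": {
  "steps": [0,0,0,0,0,0,-1,0,0,0,0,0,0,-1,0,0,0,0,0,0,-1,0,0,0,0,0,0,-1,0,0,0,0,0,0,-1,0,0,0,0,0,0,-1,0,0,0,0,0,0,-1,0,0,0,0,0,0,-1]
}}

```text
time_s: 16.02
eef_pos: [435.5, 115.7, 45.3]
ee_rot: [0.0, 0.988, 0.155, -0.0]
force: [0.2, -0.2, -0.3]
grip_width: 0.006
```

```bash
python3 - <<'E'
from rig import readout,finish_job
s=readout.sense();print(s["time_s"],s["eef_pos"],s["force"])
print(finish_job())
E
```

```text
16.0167 [435.47074645 115.70528831  45.29309748] [ 0.21485032 -0.19730979 -0.33393812]
the job is handed in; nothing more can be done
None
```

I pointed with shut fingertips at the three things in order, holding each for about 2 s, and handed the job in while still pointing at the tags. That was at 16.0 s of the 48 s allowed.

| Point | Fingertip position (mm) | Clearance |
|---|---|---|
| Long brown parcel | (607, -87) | about 37 mm above it |
| Middle of the balance lid | (576, 309) | about 41 mm above it |
| Buff tag bundle | (435, 116) | about 35 mm above it |

Between points I lifted to about z = 280–300 mm and kept clear of the other parcels and small things.

**Last checks:** measured forces stayed at or below about 1 N. The pictures showed the fingertips over each target, and nothing visible had moved.

**Checks that disagreed:**
- **Long parcel, wrist view:** shadow cut off part of its outline, so I used the top-view middle instead.
- **Long parcel, width:** it measured about 57 mm against the stated 85 mm, probably because of its tapered outline. Its measured length was 186 mm against the stated 194 mm.
- **Balance lid:** the estimates of its middle differed by about 3 mm.

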